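Show the customer the label on the notched price plate

TASK

Two clear plastic price plates stand on edge in wooden stands; take the one with the notched corner (the notch marks its frosted label end), gripping it by its clear part so that the frosted end stays uncovered. Lift it at least 15 cm clear of the table and show it to the customer across the table: label side facing away from you towards the customer and leaned back about 45 degrees so that the label looks up, notched long edge on top and long edges level. Finish while still holding it still like that, and leave the other plate and the goods alone.

Things in the scene. Friction and masses are not known exactly. Their poses are not given: they have to be found in the camera images.
- tag_centre (a point): Centre of the notched plate: clear plastic, 120 (x) x 8 (y) x 70 (z) mm, standing on a long edge. +x to its frosted end (x = 20 to 60 mm is frosted, -60 to 20 clear), +z to its upper long edge, +y straight out of its label face. Notch: square step, 14 x 14 mm, in the upper corner of the frosted end; seen from the label side it is top left.
- tag: The same notched plate, about 65 g; origin at the middle of its lower edge, 35 mm below its centre; same axes. The label face has three thin grey ruled lines on the frost.
- blank: Spare price plate of the same size and look, frosted at one end but with all four corners square: leave it. Origin at the middle of its lower edge, +x to its frosted end, z up.
- stand_a: Wooden stand of the notched plate, fixed to the table, 140 (x) x 56 (y) x 24 (z) mm, origin under its centre on the table. A slot 10 mm wide along x has its floor 8 mm above the table, so the plate stands 16 mm deep in it, 54 mm showing, its upper edge 78 mm above the table.
- stand_b: The same stand, fixed, with the spare plate.
- right_side (a point): A fixed point in the air over the right part of the table, as the robot sees it; nothing is there. Its axes are the world's: +x points from the robot to the customer, y to the robot's left, z up. On a plate held upright or leaned back with its label to the customer, the frosted end is on the robot's right.
- tub: Round tub of yellow butterfat, 118 mm across, 46 high; origin under its centre. Leave it.
- cup: Clear cup of yellow butterfat, 74 mm across, 88 high; origin under its centre. Leave it.
- curd_disc: Pressed curd disc with fluted rim, 117 mm across, 35 high; origin under its centre. Leave it.
- ink_bottle: Small ink bottle with black cap, 33 mm across, 62 high; origin under its centre. Leave it.
Mind the look-alikes: they are no part of the job. What is shaped like the tag but blue is not meant. There is more than one size of the curd_disc; the job needs the larger.

How it is judged:
On the way:
1. the notched plate is lifted out of its stand (height (world z) of tag_centre above 0.1 m and contact force between the fingers and tag above 0.5 N), for 0.1 s.
At the end, for the whole second after the job is handed in: Notched plate held still by the fingers alone, grasp on the clear part, centre over 0.15 m up; label's normal within 1.05 rad of vertical, frosted end to the robot's right and the plate within 0.7 rad of square to the customer; edges level within 0.3 rad (height (world z) of tag_centre above 0.15 m and contact force between the fingers and tag above 0.5 N and contact force between each of stand_a, stand_b, blank, tub, cup, curd_disc, ink_bottle and tag below 0.05 N and x of the grasp point in the frame of tag_centre below 0.013 m and angle between tag_centre's own y axis and vertical below 1.05 rad and angle between tag_centre's own x axis and vertical between 1.27 and 1.87 rad and angle between tag_centre's own z axis and vertical below 1.2 rad and x of right_side in the frame of tag_centre above 0 m and angle between the x axis of tag_centre and the y axis of right_side, either way round below 0.7 rad and linear speed of tag below 0.03 m/s and angular speed of tag below 0.2 rad/s); the arm keeps its last pose, push and grip.
It fails at once if the spare plate or the goods are displaced by more than 25 mm or tipped over (distance of any of blank, tub, cup, curd_disc, ink_bottle from where it was at the start of the episode above 0.025 m or angle between any of blank, tub, cup, curd_disc, ink_bottle's own z axis and vertical above 0.5 rad).
It fails at once if the plate is dropped: it lies on the table (height (world z) of tag_centre below 0.03 m).
It also fails if it takes over 38 s, if anything falls off the work surface, if the arm or the gripper's body presses on something with over 40 N, if the wrist force passes 120 N, or if a joint passes its speed limit or range.

ROBOT

A 6-joint arm with a two-finger parallel gripper is mounted at the origin on a cart in front of the work surface, level with it; the furniture and walls round the work are solid. World frame = base frame: x ahead of the robot, y to its left, z up, the work surface at z = 0. Lengths are in m, angles in rad, forces in N, time in s.
With the tool pointing down it reaches from about 0.35 to 0.775 m from the base axis. Payload 7.3 kg.
Tool frame: the origin (TCP) lies between the finger pads; the fingertips stand ahead of it and the grasp point (between the pads) lies 6 mm ahead of it (robot.tip_extent is the x of the fingertips in the tool frame, in m); x points along the fingers, z is the direction in which the jaws open and shut, and the axes are right-handed (so a half turn about x gives the same grasp; the last joint's range is limited). The gripper opens to 92 mm and grips with 3 to 60 N. Pads are 19 mm wide; open, the fingers measure 130 mm over their backs; the gripper's body (75 mm by 190 mm) begins 47 mm behind the grasp point.
Start: joints at [1.147, 0.342, 1.524, -0, 1.275, -0.146], TCP at [0.144, 0.505, 0.252] pointing down, gripper open.
Joint ranges: [-2.53, 2.53], [-0.77, 2.02], [0.04, 2.7], [-1, 4.14], [0.28, 2.66], [-3.11, 3.11]. Speed limits (rad/s): [2.57, 2.57, 3.14, 3.14, 3.14, 3.14].

INTERFACE

Orientations are given as [roll, pitch, yaw] about the fixed x, y, z axes, in that order (R = Rz(yaw) Ry(pitch) Rx(roll)).
In Python, from cell import robot gives the robot as it stands. The module is installed in compiled form; this text tells all that it offers.
- The arm moves only by the shell command python3 -m creep 'ROWS' [FORCE]. ROWS is JSON, a list of rows, each an object with "translation": the shift along the tool's x, y, z in m, a list of three; "twist": the turn, a rotation vector about the tool's x, y, z in rad, a list of three; "hand": the opening in per cent of the stroke, from 0 (shut) to 100 (fully open). A call has 1 to 5 rows; each row is the pose to reach, as a shift and turn from the pose measured when the call began, along the tool's axes at that moment; what a row does not reach only later rows make up. A row lasts 1/10 s, in which the tool goes at most 50 mm and 8.59 degrees, less where a joint would pass 70% of its speed; a pose out of reach is approached as far as the arm can. A call with a gripper value outside its range is refused whole. The fingers move at their own pace and stop on an object; FORCE is the grip in N (left out, the last holds). Time passes only in rows, so rows that repeat a pose let the fingers close. It gives the time, the measured TCP pose, the force and the opening at its end, in the units of the state.
- robot.observe(): the state, without advancing time (a new reading comes with each control period).
- robot.read_camera(name): name is "scene" or "top" or "wrist"; returns the picture (400x640x3 uint8, blue, green, red); there is no depth.
- robot.calibration(name): a dict with "intrinsics" (3x3 intrinsics, pixels), "cam_to_world" (4x4, takes a point from camera to world coordinates); the wrist camera has in their place "mount" (4x4, takes a point from camera to tool coordinates, whose origin is the TCP and whose axes are the tool frame's). Camera axes: x right, y up, looking along -z (the intrinsics and any distortion apply to the point x, -y, -z); pixel columns grow to the right and rows downward; lengths in m; the calibration is good to about 2 mm. A picture is of the moment at which its call begins: read the wrist's pose just before it. calibration takes no time and is no camera call.
- robot.hand_in(): hands the job in, once; it reports no verdict.
The state is a dict: "time": time; "qpos": joint angles; "qvel": joint speeds; "joint_efforts": joint torques, N m; "tool_pos": TCP position; "tool_rot": TCP orientation; "contact_force": force on the tool from outside, world axes, zero at the start; "torque": the same for the moment, N m; "opening": finger opening in m.
Only numpy, scipy, OpenCV 4.12 (cv2) and the standard library are available. Lean on these libraries where they do the work, as an engineer would, in place of code of your own. Each camera call takes 0.05 s, during which the arm holds its last target. There are 200 camera calls.

## Working session

There is one attempt and no reset: what is moved stays moved. The work goes in short steps, Python scripts to look and compute and a shell command to move; the robot and the scene stay as the last step left them, time stands still between calls to the robot, and variables do not carry over. Pictures are saved under pics/ and viewed, about 8 in all and at most 12, crops included, and the job is handed in when it is done.

```bash
mkdir -p pics; cat > h.py <<'E'
import numpy as np,cv2
from scipy.spatial.transform import Rotation as R
from cell import robot
def ray(name,u,v,T=None):
    c=robot.calibration(name);K=np.array(c["intrinsics"])
    M=np.array(c["cam_to_world"]) if T is None else T@np.array(c["mount"])
    d=np.linalg.inv(K)@[u,v,1]; d=np.array([d[0],-d[1],-d[2]])
    return M[:3,3],M[:3,:3]@d
def onz(name,u,v,z,T=None):
    o,d=ray(name,u,v,T);return o+d*(z-o[2])/d[2]
def proj(name,p,T=None):
    c=robot.calibration(name);K=np.array(c["intrinsics"])
    M=np.array(c["cam_to_world"]) if T is None else T@np.array(c["mount"])
    q=np.linalg.inv(M)@[*p,1];q=K@[q[0],-q[1],-q[2]];return q[:2]/q[2]
def tool():
    s=robot.observe();T=np.eye(4);T[:3,:3]=R.from_euler('xyz',s["tool_rot"]).as_matrix();T[:3,3]=s["tool_pos"];return T
E
python3 - <<'E'
from h import *
for n in("scene","top"):
    cv2.imwrite(f"pics/{n}0.png",robot.read_camera(n)); c=robot.calibration(n);print(c)
print(robot.calibration("wrist"),robot.observe(),robot.tip_extent);print(tool().round(3))
E
```

```text
{'intrinsics': array([[428.73640585,   0.        , 322.25629698],
       [  0.        , 428.73640585, 198.17085119],
       [  0.        ,   0.        ,   1.        ]]), 'cam_to_world': array([[ 0.90839431,  0.14782518, -0.39111058,  0.13991096],
       [-0.41765982,  0.36442919, -0.83231703, -1.12043289],
       [ 0.01949469,  0.91942323,  0.39278604,  0.67313725],
       [ 0.        ,  0.        ,  0.        ,  1.        ]])}
{'intrinsics': array([[433.79943759,   0.        , 320.90472178],
       [  0.        , 433.79943759, 202.4837769 ],
       [  0.        ,   0.        ,   1.        ]]), 'cam_to_world': array([[ 0.04623629,  0.97580001, -0.21372071,  0.31916549],
       [-0.99892201,  0.04428138, -0.01392788, -0.04058229],
       [-0.00412697,  0.2141343 ,  0.97679551,  1.63951852],
       [ 0.        ,  0.        ,  0.        ,  1.        ]])}
{'intrinsics': array([[328.45179631,   0.        , 315.63901995],
       [  0.        , 328.45179631, 201.98290211],
       [  0.        ,   0.        ,   1.        ]]), 'mount': array([[-8.58587906e-04,  2.80285892e-01, -9.59916185e-01
[... 388 characters left out ...]
  1.27540064e+00, -1.46019050e-01]), 'qvel': array([-1.35632631e-03, -1.77699766e-03,  1.39617486e-03,  7.99376210e-04,
       -3.87722682e-03,  9.65606915e-05]), 'joint_efforts': array([ 1.93827822e-03, -4.32003057e+01, -2.44695801e+01,  7.20284041e-02,
        5.27072826e-02, -3.15952730e-05]), 'tool_pos': array([0.1438144 , 0.50459495, 0.25112133]), 'tool_rot': array([ 2.99296124,  1.56944036, -1.99718935]), 'contact_force': array([-0.17346755, -0.25887134, -0.05875892]), 'torque': array([-0.01769134,  0.02629598,  0.0147048 ]), 'opening': 0.09168236041618054} 0.025
[[-0.001 -0.962  0.274  0.144]
 [-0.001  0.274  0.962  0.505]
 [-1.     0.    -0.001  0.251]
 [ 0.     0.     0.     1.   ]]
```

View pics/scene0.png

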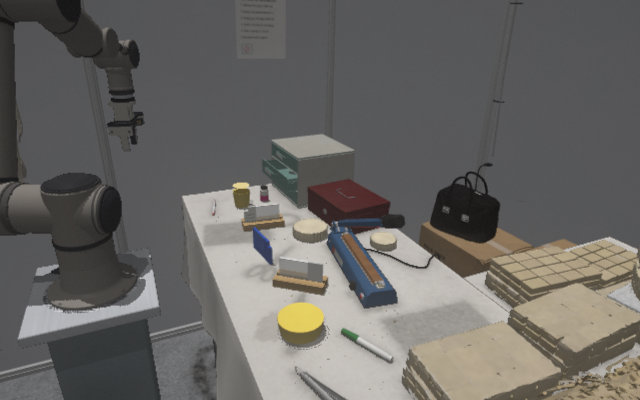

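View pics/top0.png

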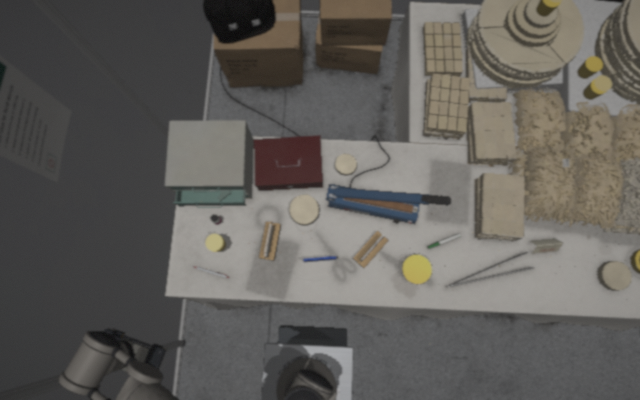

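The scene picture shows two stands with plates, at scene px (263,220) and (301,278), which are top px (270,240) and (370,248). I'll enlarge both to find the notch.

```bash
python3 - <<'E'
from h import *
s=cv2.imread("pics/scene0.png");t=cv2.imread("pics/top0.png")
f=lambda i,x,y,w,h:cv2.resize(i[y:y+h,x:x+w],(400,300),interpolation=cv2.INTER_CUBIC)
a=f(s,230,185,68,51);b=f(s,266,246,68,51);c=f(t,236,212,68,51);d=f(t,336,222,68,51)
o=np.vstack([np.hstack([a,b]),np.hstack([c,d])]);cv2.imwrite("pics/z.png",np.clip(o.astype(float)*1.3,0,255))
for u,v in((270,240),(370,248)):print(onz("top",u,v,.024))
E
```

```text
[0.52037664 0.16617119 0.024     ]
[ 0.50753418 -0.20827208  0.024     ][ WARN:0@0.532] global loadsave.cpp:1063 imwrite_ Unsupported depth image for selected encoder is fallbacked to CV_8U.
```

View pics/z.png

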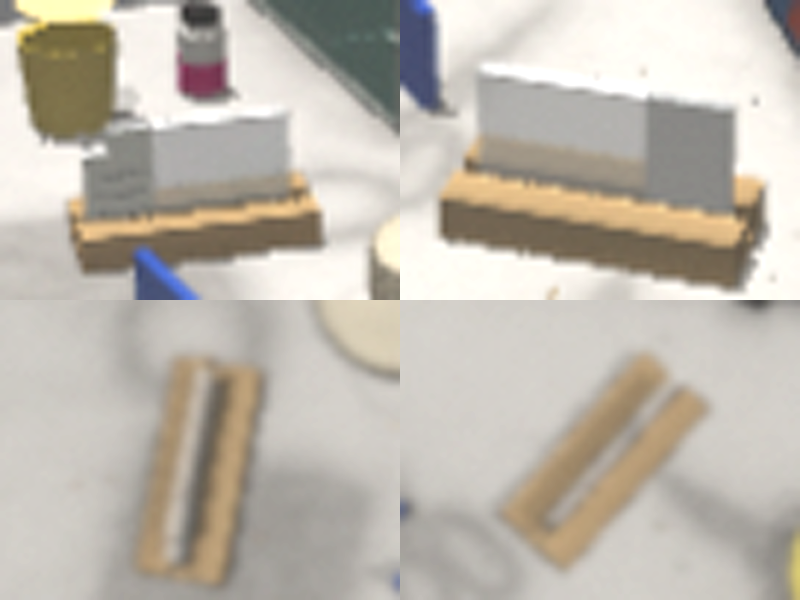

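The notched plate is in the left stand. Its notch, at crop px (90,140), is on the end nearest the robot, and the label faces the robot's right (−y). The spare at (370,248) has square corners. Next I'll measure stand A's pose.

```bash
cat >> h.py <<'E'
def wood(img,box):
    h=cv2.cvtColor(img,cv2.COLOR_BGR2HSV);m=cv2.inRange(h,(8,60,60),(25,255,255))
    x,y,w,hh=box;k=np.zeros_like(m);k[y:y+hh,x:x+w]=m[y:y+hh,x:x+w]
    k=cv2.morphologyEx(k,cv2.MORPH_CLOSE,np.ones((9,9)))
    cs,_=cv2.findContours(k,cv2.RETR_EXTERNAL,cv2.CHAIN_APPROX_NONE)
    return max(cs,key=cv2.contourArea)[:,0,:]
def rect(name,c,z,T=None):
    p=np.array([onz(name,u,v,z,T)[:2] for u,v in c],np.float32)
    (cx,cy),(w,h),a=cv2.minAreaRect(p*1000)
    if w<h:a+=90
    return np.array([cx,cy])/1000,(w,h),a
E
python3 - <<'E'
from h import *
t=cv2.imread("pics/top0.png")
for b in((236,212,68,60),(336,222,60,51)):print(rect("top",wood(t,b),.024))
E
```

```text
(array([0.51900983, 0.16811946]), (56.4061164855957, 138.39190673828125), 173.4032974243164)
(array([ 0.5042261 , -0.20918715]), (53.13301086425781, 135.92929077148438), 140.6078338623047)
```

```bash
python3 -m creep '[{"translation":[0.03,-0.09,-0.044],"twist":[0.149,0,0],"hand":60},{"translation":[0.03,-0.13,-0.065],"twist":[0.3,0,0],"hand":60},{"translation":[0.03,-0.17,-0.085],"twist":[0.45,0,0],"hand":60},{"translation":[0.03,-0.21,-0.105],"twist":[0.6,0,0],"hand":60},{"translation":[0.03,-0.25,-0.125],"twist":[0.75,0,0],"hand":60}]'
cat >> h.py <<'E'
def to(p,x,z):
    x=np.array(x,float);x/=np.linalg.norm(x);z=np.array(z,float);z-=x*(x@z);z/=np.linalg.norm(z)
    G=np.column_stack([x,np.cross(z,x),z]);T=tool()
    print("shift",(T[:3,:3].T@(np.array(p)-T[:3,3])).round(4),"twist",R.from_matrix(T[:3,:3].T@G).as_rotvec().round(3),"pos",T[:3,3].round(4),"q",robot.observe()["qpos"].round(2),"t",robot.observe()["time"])
E
python3 -c "
from h import *
to((.519,.168,.2),(0,0,-1),(np.cos(np.radians(-96.6)),np.sin(np.radians(-96.6)),0))"
```

```text
time: 0.6
tool_pos: [0.3267, 0.3362, 0.2214]
tool_rot: [-2.743, 1.569, -2.205]
contact_force: [0.3, 0.8, 0.5]
opening: 0.0575
shift [ 0.0214 -0.243   0.0789] twist [ 2.224 -0.     0.003] pos [0.3267 0.3362 0.2214] q [ 0.64  0.27  1.72 -0.    1.16  0.1 ] t 0.6
```

```bash
python3 -m creep '[{"translation":[0.004,-0.048,0.016],"twist":[0.149,0,0],"hand":60},{"translation":[0.008,-0.096,0.032],"twist":[0.3,0,0],"hand":60},{"translation":[0.012,-0.144,0.048],"twist":[0.45,0,0],"hand":60},{"translation":[0.016,-0.19,0.062],"twist":[0.6,0,0],"hand":60},{"translation":[0.021,-0.243,0.079],"twist":[0.75,0,0],"hand":60}]'
python3 -c "
from h import *
to((.519,.168,.2),(0,0,-1),(np.cos(np.radians(-96.6)),np.sin(np.radians(-96.6)),0))"
```

```text
time: 1.1
tool_pos: [0.5141, 0.1716, 0.2007]
tool_rot: [-2.182, 1.568, -2.395]
contact_force: [-0.3, 0.7, 0.5]
opening: 0.0551
shift [ 0.0007 -0.0025  0.0056] twist [1.474 0.    0.003] pos [0.5141 0.1716 0.2007] q [ 0.18  0.42  1.55 -0.    1.17  0.39] t 1.1
```

```bash
python3 -m creep '[{"translation":[0,-0.002,0.005],"twist":[1.47,0,0.003],"hand":60},{"translation":[0,-0.002,0.005],"twist":[1.47,0,0.003],"hand":60},{"translation":[0,-0.002,0.005],"twist":[1.47,0,0.003],"hand":60},{"translation":[0,-0.002,0.005],"twist":[1.47,0,0.003],"hand":60},{"translation":[0,-0.002,0.005],"twist":[1.47,0,0.003],"hand":60}]'
python3 -m creep '[{"translation":[0,0,0],"twist":[0.15,0,0],"hand":60},{"translation":[0,0,0],"twist":[0.3,0,0],"hand":60},{"translation":[0,0,0],"twist":[0.45,0,0],"hand":60},{"translation":[0,0,0],"twist":[0.6,0,0],"hand":60},{"translation":[0,0,0],"twist":[0.724,0,0],"hand":60}]'
python3 - <<'E'
from h import *
to((.519,.168,.2),(0,0,-1),(np.cos(np.radians(-96.6)),np.sin(np.radians(-96.6)),0))
T=tool();i=robot.read_camera("wrist");cv2.imwrite("pics/w0.png",i);np.save("T0.npy",T)
print(T.round(3))
E
```

```text
time: 1.6
tool_pos: [0.5183, 0.1685, 0.2003]
tool_rot: [-1.803, 1.569, -2.765]
contact_force: [-0.2, 1.7, -0.1]
opening: 0.055
time: 2.1
tool_pos: [0.5181, 0.1685, 0.1998]
tool_rot: [-1.131, 1.568, -2.823]
contact_force: [0.9, -0.3, -0.3]
opening: 0.0553
shift [-0.0002  0.001   0.0003] twist [-0.006  0.001  0.003] pos [0.5181 0.1685 0.1998] q [ 0.17  0.43  1.55 -0.    1.17  1.87] t 2.1
[[-0.003  0.993 -0.121  0.518]
 [-0.001 -0.121 -0.993  0.168]
 [-1.    -0.003  0.001  0.2  ]
 [ 0.     0.     0.     1.   ]]
```

View pics/w0.png

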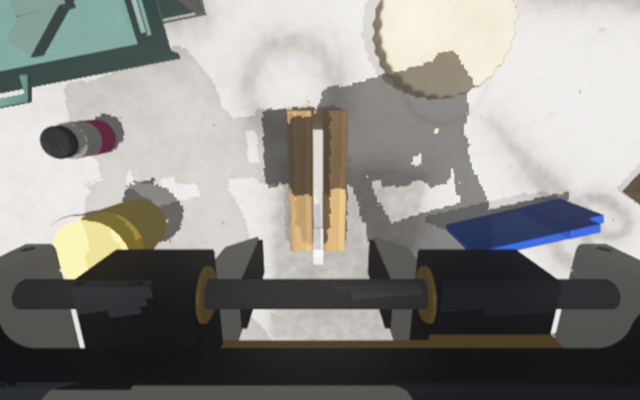

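The wrist view shows the plate's bright top edge running along column 318 from row 129, the clear end, to row 262. The notch step is near row 228, between the fingers and well aligned. I'll convert this to world coordinates.

```bash
python3 - <<'E'
from h import *
T=np.load("T0.npy");i=cv2.imread("pics/w0.png")
for r in range(124,268,8): 
    row=i[r,300:335].min(axis=1).astype(int); on=np.where(row>165)[0]+300; print(r,on.min() if len(on) else None,on.max() if len(on) else None,len(on))
far=onz("wrist",318.5,129,.078,T);st=onz("wrist",318.5,228,.078,T);st2=onz("wrist",318.5,262,.064,T)
print(far,st,np.linalg.norm(far-st),st2,np.linalg.norm((far-st2)[:2]))
print(T[:3,:3].T@(far-T[:3,3]),T[:3,:3].T@(st2-T[:3,3]))
E
```

```text
124 None None 0
132 313 322 10
140 313 322 10
148 313 322 10
156 313 322 10
164 313 322 10
172 313 322 10
180 313 322 10
188 313 322 10
196 313 321 9
204 313 321 9
212 313 322 10
220 314 322 9
228 314 322 9
236 314 322 9
244 313 322 10
252 300 334 35
260 300 334 35
[0.57612875 0.15908376 0.078     ] [0.49648565 0.16864893 0.078     ] 0.0802154267683382 [0.45861437 0.17307523 0.064     ] 0.11834437231713707
[0.12168356 0.05909197 0.00211545] [ 0.13599808 -0.05921428  0.00245556]
```

```bash
python3 -m creep '[{"translation":[0.03,0.018,0.002],"twist":[-0.006,0,0.003],"hand":60},{"translation":[0.065,0.018,0.002],"twist":[-0.006,0,0.003],"hand":60},{"translation":[0.1,0.018,0.002],"twist":[-0.006,0,0.003],"hand":50},{"translation":[0.125,0.018,0.002],"twist":[-0.006,0,0.003],"hand":40},{"translation":[0.14,0.018,0.002],"twist":[-0.006,0,0.003],"hand":30}]' 25
python3 -m creep '[{"translation":[0,0,0],"twist":[0,0,0],"hand":20},{"translation":[0,0,0],"twist":[0,0,0],"hand":10},{"translation":[0,0,0],"twist":[0,0,0],"hand":0},{"translation":[0,0,0],"twist":[0,0,0],"hand":0},{"translation":[0,0,0],"twist":[0,0,0],"hand":0}]' 25
```

```text
time: 2.65
tool_pos: [0.5339, 0.1637, 0.0572]
tool_rot: [-0.983, 1.566, -2.672]
contact_force: [0.7, -0.6, 1.0]
opening: 0.0357
time: 3.15
tool_pos: [0.5346, 0.1639, 0.0582]
tool_rot: [-0.704, 1.568, -2.394]
contact_force: [-0.2, 1.2, 3.1]
opening: 0.008
```

The opening is 8 mm, so the plate is gripped. I'll lift it gently.

```bash
python3 -m creep '[{"translation":[-0.008,0,0],"twist":[0,0,0],"hand":0},{"translation":[-0.02,0,0],"twist":[0,0,0],"hand":0},{"translation":[-0.04,0,0],"twist":[0,0,0],"hand":0},{"translation":[-0.065,0,0],"twist":[0,0,0],"hand":0},{"translation":[-0.09,0,0],"twist":[0,0,0],"hand":0}]' 30
python3 -m creep '[{"translation":[-0.03,0,0],"twist":[0,0,0],"hand":0},{"translation":[-0.06,0,0],"twist":[0,0,0],"hand":0},{"translation":[-0.1,0,0],"twist":[0,0,0],"hand":0},{"translation":[-0.13,0,0],"twist":[0,0,0],"hand":0},{"translation":[-0.15,0,0],"twist":[0,0,0],"hand":0}]'
python3 - <<'E'
from h import *
to((.52,.0,.32),(1,0,-1),(1,0,1))
to((.52,.0,.32),(0,0,-1),(1,0,0))
cv2.imwrite("pics/w1.png",robot.read_camera("wrist"))
E
```

```text
time: 3.65
tool_pos: [0.5346, 0.164, 0.1502]
tool_rot: [-0.525, 1.569, -2.214]
contact_force: [-0.7, 0.5, -0.4]
opening: 0.008
time: 4.15
tool_pos: [0.535, 0.1641, 0.3042]
tool_rot: [1.356, 1.567, -0.333]
contact_force: [-0.4, -0.1, -1.5]
opening: 0.008
shift [-0.0156  0.0046  0.1648] twist [-1.593 -0.582  0.658] pos [0.535  0.1641 0.3042] q [ 0.16  0.37  1.33 -0.    1.43  1.85] t 4.15
shift [-0.0156  0.0046  0.1648] twist [-1.689  0.003 -0.002] pos [0.535  0.1641 0.3042] q [ 0.16  0.37  1.33 -0.    1.43  1.85] t 4.15
```

View pics/w1.png

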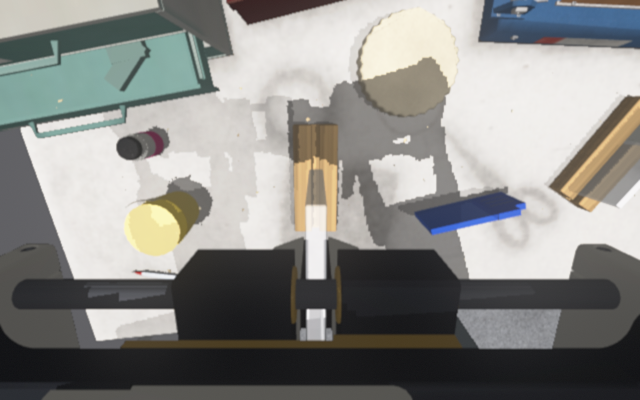

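The plate is held between the pads at px (316,290) and the stand is empty. I'll yaw to face the customer first, then lean the plate back.

```bash
python3 -m creep '[{"translation":[-0.003,0,0.02],"twist":[-0.1,0,0],"hand":0},{"translation":[-0.006,0,0.04],"twist":[-0.2,0,0],"hand":0},{"translation":[-0.01,0,0.06],"twist":[-0.32,0,0],"hand":0},{"translation":[-0.013,0,0.08],"twist":[-0.44,0,0],"hand":0},{"translation":[-0.016,0,0.1],"twist":[-0.56,0,0],"hand":0}]' 35
python3 -c "
from h import *
to((.52,.0,.32),(0,0,-1),(1,0,0))"
```

```text
time: 4.7
tool_pos: [0.5233, 0.0642, 0.323]
tool_rot: [1.053, 1.563, -0.071]
contact_force: [-0.3, 0.3, -1.0]
opening: 0.0079
shift [ 0.003  -0.0307  0.0565] twist [-1.124  0.007 -0.004] pos [0.5233 0.0642 0.323 ] q [-0.02  0.3   1.39 -0.    1.45  1.1 ] t 4.7
```

```bash
python3 -m creep '[{"translation":[0.003,-0.006,0.01],"twist":[-0.12,0,0],"hand":0},{"translation":[0.003,-0.012,0.02],"twist":[-0.24,0,0],"hand":0},{"translation":[0.003,-0.018,0.03],"twist":[-0.36,0,0],"hand":0},{"translation":[0.003,-0.024,0.042],"twist":[-0.48,0,0],"hand":0},{"translation":[0.003,-0.03,0.055],"twist":[-0.6,0,0],"hand":0}]'
python3 -m creep '[{"translation":[0,0,0],"twist":[-0.12,0,0],"hand":0},{"translation":[0,0,0],"twist":[-0.24,0,0],"hand":0},{"translation":[0,0,0],"twist":[-0.36,0,0],"hand":0},{"translation":[0,0,0],"twist":[-0.46,0,0],"hand":0},{"translation":[0,0,0],"twist":[-0.52,0,0],"hand":0}]'
python3 -c "
from h import *
to((.52,.0,.32),(1,0,-1),(1,0,1))"
```

```text
time: 5.2
tool_pos: [0.5194, 0.0012, 0.3201]
tool_rot: [0.435, 1.564, -0.084]
contact_force: [0.2, 0.1, -0.5]
opening: 0.0077
time: 5.7
tool_pos: [0.5189, 0.0012, 0.3201]
tool_rot: [-0.105, 1.564, -0.1]
contact_force: [-1.2, -0.2, -0.5]
opening: 0.0076
shift [ 0.0001 -0.0012  0.0011] twist [ 0.005 -0.779 -0.001] pos [0.5189 0.0012 0.3201] q [-0.15  0.28  1.42  0.    1.43 -0.15] t 5.7
```

```bash
python3 -m creep '[{"translation":[0,0,0],"twist":[0,-0.12,0],"hand":0},{"translation":[0,0,0],"twist":[0,-0.24,0],"hand":0},{"translation":[0,0,0],"twist":[0,-0.36,0],"hand":0},{"translation":[0,0,0],"twist":[0,-0.48,0],"hand":0},{"translation":[0,0,0],"twist":[0,-0.6,0],"hand":0}]'
python3 -m creep '[{"translation":[0,0,0],"twist":[0,-0.08,0],"hand":0},{"translation":[0,0,0],"twist":[0,-0.14,0],"hand":0},{"translation":[0,0,0],"twist":[0,-0.18,0],"hand":0},{"translation":[0,0,0],"twist":[0,-0.18,0],"hand":0},{"translation":[0,0,0],"twist":[0,-0.18,0],"hand":0}]'
python3 - <<'E'
from h import *
to((.52,.0,.32),(1,0,-1),(1,0,1));T=tool();print(T.round(3))
w=robot.read_camera("wrist");s=robot.read_camera("scene")
# expected plate points (tag frame: x=-ty, y=tz, z=-tx; grasp at tag x=-18mm)
def P(x,z):return (T@[.006-z+.019,-(x+.018),0,1])[:3]
c=proj("scene",P(0,0)).astype(int);print(c,[proj("scene",P(*q)).round(0) for q in((.06,.035),(.06,-.035),(-.06,.035),(-.06,-.035))],P(0,0))
x,y=max(c[0]-50,0),max(c[1]-50,0)
o=np.hstack([cv2.resize(w,(400,250)),cv2.resize(s[y:y+75,x:x+120],(400,250),interpolation=cv2.INTER_CUBIC)]);print(x,y);cv2.imwrite("pics/f.png",o)
E
```

```text
time: 6.2
tool_pos: [0.5182, 0.0011, 0.3206]
tool_rot: [-0.003, 0.959, 0.002]
contact_force: [-0.2, 0.6, -1.6]
opening: 0.0074
time: 6.7
tool_pos: [0.5179, 0.0011, 0.3208]
tool_rot: [-0.002, 0.78, 0.002]
contact_force: [1.7, -0.2, -0.6]
opening: 0.0079
shift [ 0.002  -0.0011  0.0009] twist [ 0.004  0.006 -0.002] pos [0.5179 0.0011 0.3208] q [-0.25 -0.05  2.05  0.47  0.4  -0.61] t 6.7
[[ 0.711 -0.004  0.703  0.518]
 [ 0.002  1.     0.004  0.001]
 [-0.703 -0.002  0.711  0.321]
 [ 0.     0.     0.     1.   ]]
[284 155] [array([283., 154.]), array([300., 169.]), array([269., 143.]), array([285., 157.])] [ 0.53574354 -0.01681733  0.30323369]
234 105
```

View pics/f.png

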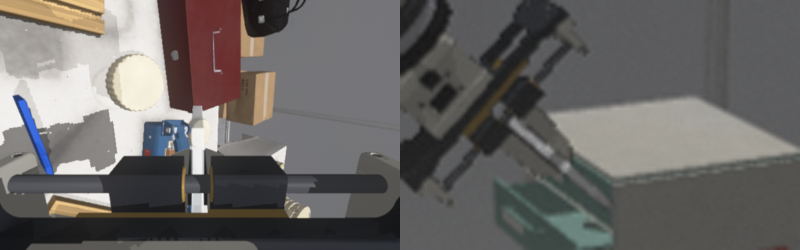

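```bash
python3 - <<'E'
from h import *
T=tool()
for x,z in((-.06,.035),(-.06,-.035),(.02,.035),(.046,.035),(.06,.021)):
    print(x,z,[proj("wrist",(T@[.025-z,-(x+.018),y,1])[:3],T).round(0) for y in(-.004,.004)])
s=robot.read_camera("wrist");a=cv2.imread("pics/w1.png")
f=lambda i:cv2.resize(i[150:360,250:390],(400,600),interpolation=cv2.INTER_CUBIC)
cv2.imwrite("pics/f2.png",np.hstack([f(a),f(s)]))
o=robot.observe();print(np.abs(o["qvel"]).max(),o["opening"])
E
```

```text
-0.06 0.035 [array([305., 196.]), array([326., 196.])]
-0.06 -0.035 [array([309., 165.]), array([322., 165.])]
0.02 0.035 [array([307., 366.]), array([324., 366.])]
0.046 0.035 [array([307., 410.]), array([324., 410.])]
0.06 0.021 [array([308., 407.]), array([323., 407.])]
0.00657993734447856 0.007937181870845769
```

View pics/f2.png

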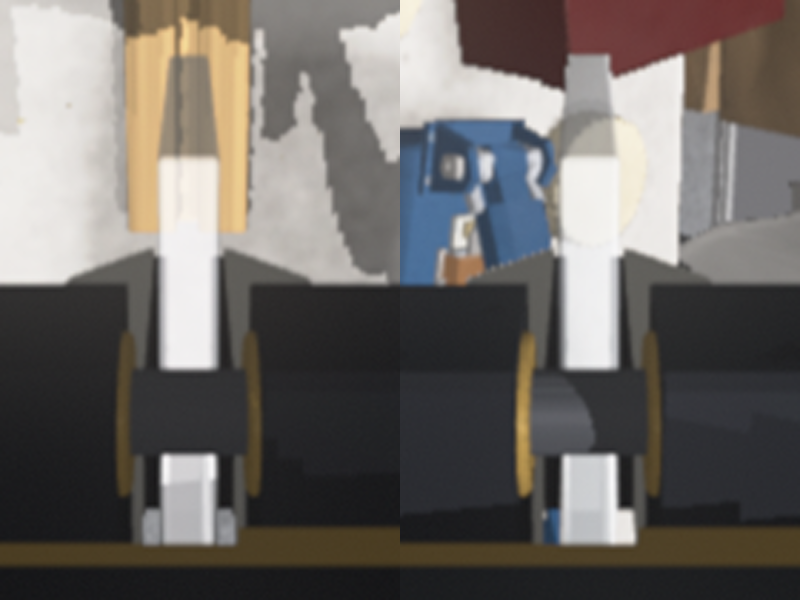

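The plate's clear end sits at the same rows (169 and 204) before and after the turn, so it hasn't slipped. It is level, and the arm is nearly still. I'll let it settle and hand in.

```bash
python3 -m creep '[{"translation":[0,0,0],"twist":[0,0,0],"hand":0},{"translation":[0,0,0],"twist":[0,0,0],"hand":0},{"translation":[0,0,0],"twist":[0,0,0],"hand":0},{"translation":[0,0,0],"twist":[0,0,0],"hand":0},{"translation":[0,0,0],"twist":[0,0,0],"hand":0}]' && python3 -c "
from h import *
print(np.abs(robot.observe()['qvel']).max(),tool().round(2));print(robot.hand_in())"
```

```text
time: 7.35
tool_pos: [0.5185, 0.0011, 0.321]
tool_rot: [-0.003, 0.779, 0.003]
contact_force: [-0.5, 0.2, -1.4]
opening: 0.0076
0.002914375073756543 [[ 0.71 -0.    0.7   0.52]
 [ 0.    1.    0.    0.  ]
 [-0.7  -0.    0.71  0.32]
 [ 0.    0.    0.    1.  ]]
the job is handed in; nothing more can be done
None
```

I took the notched plate from the left stand and handed the job in at about 7.4 s, with the arm still holding it. No verdict was reported.

**Pose:** The plate's centre is about 0.30 m up. The label faces the customer, leaned back 45°, with the notched edge on top and the frosted end on the robot's right. The long edges are level to within about 0.01 rad.

**Last checks:**
- **Grip:** the fingers closed on the 8 mm plate with 35 N set. The opening read between 7.4 and 8.0 mm while carrying.
- **Slip:** the plate's clear end sat at the same place in the wrist pictures before and after the turn, so it did not slip.
- **Stillness:** joint speeds were below 0.003 rad/s.

**Disagreement:** the last wrist picture put the plate's end 4–8 pixels off my prediction. That puts the grasp about 15 mm from the plate's centre instead of the planned 18 mm. Either way it is on the clear part.

I kept clear of the spare plate and the goods, and the force readings showed no knock. I did not re-measure their positions at the end.

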